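# Put the bucking bars back on their parking pads

## Robot

A 6-joint arm with a two-finger parallel gripper is mounted at the origin on the work surface. World frame = base frame: x ahead of the robot, y to its left, z up, the work surface at z = 0. Lengths are in m, angles in rad, forces in N, time in s.
With the tool pointing down it reaches from about 0.25 to 0.725 m from the base axis. Payload 4 kg.
Tool frame: the origin (TCP) lies at the very end of the fingers, on their centre line; the grasp point (between the pads) lies 19 mm behind it; z points along the fingers, y is the line along which they close (so a half turn about z gives the same grasp; the last joint's range is limited). The gripper opens to 85 mm and grips with 20 to 120 N. Pads are 22 mm wide; open, the fingers measure 114 mm over their backs; the gripper's body (76 mm by 85 mm) begins 54 mm behind the grasp point. The pads swing forward as they close: fully open they stand 13 mm farther back than shut.
Start: joints at [1.15, 0.241, 0.005, 1.335, 0, 1.571], TCP at [0.204, 0.456, 0.231] pointing down, gripper open.
Joint ranges: [-2.72, 2.72], [-1.05, 1.87], [-1.09, 1.28], [-1.99, 2.15], [-1.42, 1.44], [-3.14, 3.14]. Speed limits (rad/s): [2.79, 2.79, 3.14, 3.14, 3.14, 3.14].

## Interface

Orientations are given as a unit quaternion [x, y, z, w].
In Python, from workcell import bot gives the robot as it stands.
- The arm moves only by the tool carry_out, never from a script. Its argument "increments" is one flat list of numbers, 5 for each row, row after row: the finger opening in cm, from 0 to 8.54, then the shift along the tool's x, y, z in cm, then the turn about the tool's z in rad. A call has exactly 5 rows; each row shifts and turns the commanded pose from where the row before left it, along the tool's axes as they then stand; what a row does not reach is not made up. A row lasts 1/8 s, in which the tool goes at most 62.5 mm and 10.7 degrees, less where a joint would pass 70% of its speed; a pose out of reach is approached as far as the arm can. A call with a gripper value outside its range is refused whole. The fingers move at their own pace and stop on an object; the grip force is fixed at half the most. Time passes only in rows, so rows that do not move let the fingers close, or fill a call up. It gives the time, the measured TCP pose, the force, the opening and the grip force at its end, in the units of the state.
- bot.get_obs(): the state, without advancing time (a new reading comes with each control period).
- bot.camera(name): name is "scene" or "side" or "wrist"; returns a dict with "pixels" (480x640x3 uint8, blue, green, red), "range_z" (480x640 float32, m along the optical axis (not along the pixel's ray), 0 where there is no reading), "mtx" (3x3 intrinsics, pixels), "D" ([k1, k2, p1, p2, k3] as OpenCV has them; the pictures are not rectified), "eye" and "attitude" of the camera in the world. Camera axes: x right, y down, z forward; pixel columns grow to the right and rows downward; lengths in m; the calibration is good to about 2 mm. A picture is of the moment at which its call begins.
- bot.job_done(): hands the job in; it is judged then, once.
Trained networks look in a picture, given as the dict that the camera call returned (one of the last four; its "shot" number tells which), for a name from the list of things; names that differ only in an ending like _2 or _b are one class to them, and where a whole thing is asked for, a point or a joint stands for the part that bears it (a point fixed in the world has none). Each returns a list of dicts, best first, with "p" (0 to 1); they miss things now and then, are a little off and sometimes report something else, mostly with a low value. They report only what shows in the picture. A call takes as long as a camera call. They do not tell look-alikes from the thing itself.
- bot.find_in(picture, name): "xyz" ([x, y, z] in m, in the coordinates of the camera as it stood for that picture, good to about 4 mm: the middle of the surface that is visible of it).
- bot.regions_of(picture, name): "mask" (480x640 bool, what is visible of it).
- bot.place_of(picture, name): "xyz" ([x, y, z] in m, in the coordinates of the camera as it stood for that picture, good to about 4 mm: a listed point, or the origin of a listed thing).
The state is a dict: "clock": time; "joint_pos": joint angles; "joint_vel": joint speeds; "tau": joint torques, N m; "eef_pos": TCP position; "tool_rot": TCP orientation; "ft_force": force on the tool from outside, world axes, zero at the start; "ft_torque": the same for the moment, N m; "grip_width": finger opening in m; "grasp_force": force on a finger pad.
Only numpy, scipy, OpenCV 4.12 (cv2) and the standard library are available. Lean on these libraries where they do the work, as an engineer would, in place of code of your own. Each camera call takes 0.05 s, during which the arm holds its last target. There are 200 camera calls.

## Task

Put each of the four steel bucking bars lying on the bench back on the rubber pad that carries its silhouette: lying flat as it lies now, turned to match and inside the white outline, the half-round bar with its round end on the round end of the outline. Set each bar down, do not drop it, and leave the rivet gun where it lies.

Things in the scene. Friction and masses are not known exactly. Their poses are not given: they have to be found in the camera images.
- halfround: loose steel half-round bucking bar (arch outline seen from above): 62 mm long in x, 48 mm wide in y, 30 mm high, about 0.6 kg. One end square (x = -31 mm), the other a half circle of 24 mm radius centred at x = +7 mm; the sides are straight and parallel from x = -31 to +7 mm. Origin: centre of the underside, halfway along; x points to the round end, z up
- halfround_nose (a point): the foremost point of the half-round bar's round end, at its underside, 31 mm from its origin along +x
- flatbar: loose steel rectangular bucking bar, 82 mm long in x, 32 mm wide in y, 28 mm high, about 0.55 kg. Origin: centre of the underside, z up; both ends alike
- puck: loose steel round dolly, a plain disc 50 mm in diameter, 34 mm high, about 0.5 kg. Origin: centre of the underside, z up
- hbar: loose steel H-shaped bucking bar, 74 mm long in x, 26 mm high, about 0.5 kg: two end heads, each 15 mm long in x and 48 mm wide in y, joined by a middle web 24 mm wide in y, with 44 mm free between the heads. Origin: centre of the underside, z up; both ends alike
- halfround_pad: fixed round black rubber pad, 120 mm across and 6 mm thick, lying on the bench, with a white painted silhouette of the half-round (arch) bar, 8 mm larger all round than the bar itself. Origin: centre of the pad's underside, which is also where the bar's origin belongs in plan; x axis points to the silhouette's round end
- flatbar_pad: fixed round black rubber pad, 120 mm across and 6 mm thick, lying on the bench, with a white painted silhouette of the rectangular bar, 8 mm larger all round than the bar itself. Origin: centre of the pad's underside, which is also where the bar's origin belongs in plan; x axis along the silhouette's length
- puck_pad: fixed round black rubber pad, 120 mm across and 6 mm thick, lying on the bench, with a white painted silhouette of the round dolly, 8 mm larger all round than the bar itself. Origin: centre of the pad's underside, which is also where the bar's origin belongs in plan; x axis has no meaning
- hbar_pad: fixed round black rubber pad, 120 mm across and 6 mm thick, lying on the bench, with a white painted silhouette of the H-shaped bar, 8 mm larger all round than the bar itself. Origin: centre of the pad's underside, which is also where the bar's origin belongs in plan; x axis along the silhouette's length (the web)
- rivet_gun: black pistol-shaped rivet gun lying on its side at the far edge of the work, about 190 mm long and 50 mm high, 1.3 kg; a bystander, to be left where it is. Origin: on the bench under the middle of its barrel; x along the barrel
Things that resemble listed ones, but are neither listed nor needed, are in the scene too. Leave any blue or purple look-alike of the puck alone. Leave any pink look-alike of the hbar alone.

How it is judged:
By the outcome, as a careful person would: the job done as asked, in the order asked, and still so for the second after the job is handed in, with the robot touching nothing.
It also fails if it takes over 109 s, if anything falls off the work surface, if the arm or the gripper's body presses on something with over 40 N, if the wrist force passes 120 N, or if a joint passes its speed limit or range.

## Working session

There is one attempt and no reset: what is moved stays moved. The work goes in short steps, Python scripts to look and compute and a tool call to move; the robot and the scene stay as the last step left them, time stands still between calls to the robot, and variables do not carry over. Pictures are saved under pics/ and viewed, at most 14 in all, crops included, and the job is handed in when it is done.

Besides the shell and the picture viewer there is one more tool, called after "Request:" as a command line: name --argument value ..., lists and objects as JSON in quotes. carry_out: Moves the arm, as the interface text tells. Its arguments: {"type":"object","properties":{"increments":{"type":"array","items":{"type":"number"}}},"required":["increments"]}

```bash
mkdir -p pics; ls
python3 - <<'E'
from workcell import bot
import cv2
o=bot.get_obs()
print({k:o[k] for k in('clock','eef_pos','tool_rot','grip_width','joint_pos')})
for n in('scene','side'):
    c=bot.camera(n); cv2.imwrite(f'pics/{n}0.png',c['pixels']); print(n,c['mtx'],c['D'],c['eye'],c['attitude'],c['shot'])
E
```

```text
pics
{'clock': 0.0, 'eef_pos': array([0.20399314, 0.4557984 , 0.23040349]), 'tool_rot': array([ 2.08858529e-01,  9.77945289e-01, -1.03836303e-03, -2.22338466e-04]), 'grip_width': 0.0851370152606259, 'joint_pos': array([1.14997997e+00, 2.41437176e-01, 3.73105734e-03, 1.33521401e+00,
       1.12582199e-06, 1.57079541e+00])}
scene [[457.45807856   0.         316.17790847]
 [  0.         457.45807856 243.49494255]
 [  0.           0.           1.        ]] [0.03355918 0.         0.         0.         0.        ] [ 1.16845023 -0.54537433  0.74211858] [ 0.81348398  0.39744606 -0.17820635 -0.38538674] 1
side [[489.84414697   0.         317.96376433]
 [  0.         489.84414697 234.25464177]
 [  0.           0.           1.        ]] [-0.10827372  0.          0.          0.          0.        ] [-0.06591901 -0.70580252  0.66127347] [ 0.82233598 -0.31214347  0.16568267 -0.44595879] 2
```

View pics/scene0.png

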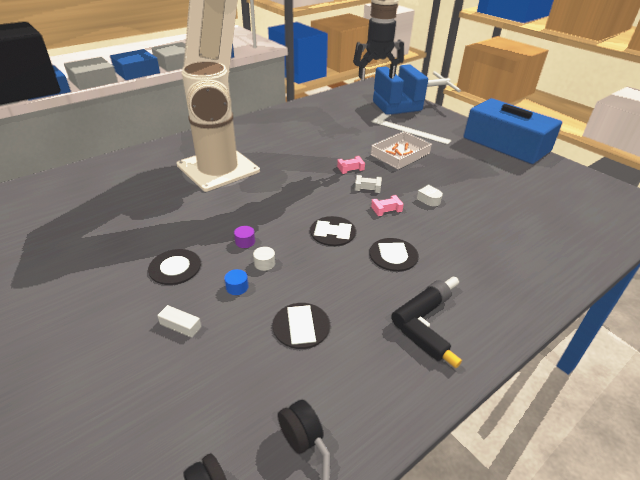

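View pics/side0.png

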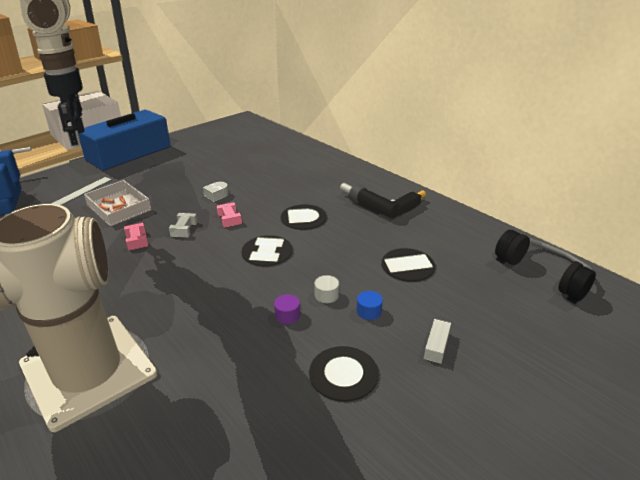

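Candidates in the scene view:
- **Puck:** white (264,259). The purple (244,237) and blue (237,282) ones are look-alikes.
- **H-bar:** white-grey (369,184). The pink ones at (351,165) and (387,205) are look-alikes.
- **Half-round:** (430,196), with nothing similar nearby.
- **Flatbar:** (179,321), with nothing similar nearby.

The pads are puck (175,266), H (333,230), arch (394,254) and rectangle (301,325). The rivet gun is at about (425,320).

```bash
cat > h.py <<'E'
from workcell import bot
import cv2, numpy as np
from scipy.spatial.transform import Rotation as R
H=dict(halfround=.030,flatbar=.028,puck=.034,hbar=.026)
def world(c):
    v,u=np.mgrid[0:480,0:640]
    p=cv2.undistortPoints(np.stack([u,v],-1).reshape(-1,1,2).astype(np.float32),c['mtx'],c['D']).reshape(480,640,2)
    z=c['range_z']; P=np.dstack([p*z[...,None],z])
    return P@R.from_quat(c['attitude']).as_matrix().T+c['eye']
def masks(c,name):
    return [(r['p'],r['mask']) for r in bot.regions_of(c,name) if r['p']>.3]
def rect(P):
    xy=(P[:,:2]*1e4).astype(np.float32)
    (cx,cy),(a,b),t=cv2.minAreaRect(xy)
    if a<b: a,b,t=b,a,t+90
    t=(t+90)%180-90
    m=np.median(P,0); d=(P[:,:2].mean(0)-np.array([cx,cy])/1e4)@[np.cos(np.radians(t)),np.sin(np.radians(t))]
    return 'c=(%.4f %.4f) L=%.1f W=%.1f ang=%.1f z=%.1fmm meanoff=%.2fmm n=%d'%(cx/1e4,cy/1e4,a/10,b/10,t,m[2]*1e3,d*1e3,len(P))
def clean(P):  # drop outliers far from median
    d=np.linalg.norm(P[:,:2]-np.median(P[:,:2],0),axis=1); return P[d<.06]
def look(cam,names):
    c=bot.camera(cam); W=world(c); im=c['pixels'].astype(int)
    sat=im.max(2)-im.min(2)
    for n in names:
        for p,m in masks(c,n):
            m=m&(c['range_z']>0)
            h=H.get(n)
            if h is not None:
                zz=W[...,2]
                s=m&(zz>np.percentile(zz[m],95)-.006)
            else: s=m&(im.min(2)>110)
            if s.sum()<10: continue
            print(cam,n,'p%.2f'%p,'px',np.argwhere(s).mean(0)[::-1].astype(int),'sat%d'%np.median(sat[s]),rect(clean(W[s])))
    return c
E
python3 - <<'E'
from h import *
N=list(H)+[n+'_pad' for n in H]
for cam in('scene','side'): c=look(cam,N)
for n in('halfround_nose','halfround','rivet_gun'):
    for r in bot.place_of(c,n): print(n,r['p'],R.from_quat(c['attitude']).apply(r['xyz'])+c['eye'])
E
```

```text
scene halfround p0.66 px [430 192] sat8 c=(0.5231 0.3970) L=60.8 W=52.2 ang=-1.6 z=29.2mm meanoff=-1.62mm n=209
scene halfround p0.56 px [333 230] sat7 c=(0.4670 0.0815) L=115.5 W=115.0 ang=53.1 z=5.9mm meanoff=-0.09mm n=1000
scene flatbar p0.69 px [178 317] sat8 c=(0.5146 -0.3699) L=80.5 W=33.3 ang=26.8 z=28.2mm meanoff=1.19mm n=509
scene flatbar p0.32 px [263 253] sat7 c=(0.4621 -0.1280) L=47.4 W=47.0 ang=-33.5 z=33.7mm meanoff=1.05mm n=252
scene puck p0.91 px [244 232] sat133 c=(0.3628 -0.1220) L=47.9 W=47.6 ang=81.3 z=33.6mm meanoff=0.04mm n=208
scene puck p0.87 px [235 277] sat190 c=(0.4903 -0.2217) L=48.9 W=46.0 ang=-3.2 z=33.6mm meanoff=2.15mm n=271
scene puck p0.57 px [264 253] sat7 c=(0.4626 -0.1269) L=47.4 W=44.8 ang=-32.4 z=33.7mm meanoff=1.37mm n=244
scene hbar p0.83 px [387 202] sat51 c=(0.4793 0.2655) L=75.0 W=51.7 ang=64.7 z=25.5mm meanoff=-0.83mm n=217
scene hbar p0.61 px [368 180] sat14 c=(0.3644 0.3029) L=72.9 W=52.5 ang=42.1 z=25.6mm meanoff=-0.07mm n=177
scene hbar p0.55 px [351 162] sat77 c=(0.2530 0.3323) L=71.8 W=43.7 ang=73.9 z=25.5mm meanoff=-0.22mm n=124
sce
[... 1403 characters left out ...]
mm meanoff=-4.37mm n=254
side halfround_pad p0.71 px [301 215] sat13 c=(0.6253 0.1428) L=78.6 W=72.6 ang=-38.3 z=6.2mm meanoff=-2.94mm n=386
side flatbar_pad p0.59 px [407 262] sat14 c=(0.6666 -0.1739) L=101.5 W=55.6 ang=-29.8 z=6.1mm meanoff=-0.22mm n=605
side puck_pad p0.75 px [343 371] sat14 c=(0.3418 -0.3039) L=68.3 W=67.7 ang=-14.1 z=6.8mm meanoff=-0.94mm n=928
side hbar_pad p0.63 px [266 249] sat14 c=(0.4639 0.0835) L=97.8 W=66.7 ang=42.1 z=6.2mm meanoff=-2.86mm n=584
halfround_nose 0.58 [ 0.55415138  0.39684212 -0.00104331]
halfround 0.88 [0.52184636 0.39553838 0.00330824]
rivet_gun 0.83 [7.91799345e-01 4.46984188e-02 7.13956023e-04]
rivet_gun 0.4 [ 0.55564773  0.39763868 -0.00172627]
```

```bash
cat > plan.py <<'E'
from workcell import bot
import numpy as np
from scipy.spatial.transform import Rotation as R
def pose():
    o=bot.get_obs(); y=R.from_quat(o['tool_rot']).as_matrix()[:,1]
    return np.array(o['eef_pos']),np.degrees(np.arctan2(y[1],y[0])),o
def plan(*legs,start=None):
    """leg: (x,y,z mm-free m, ty_angle deg or None, grip cm[, mm per row]); ty angle = world direction of tool y"""
    if start is None: p,a,o=pose(); print('at',p.round(4),'ty %.1f'%a,'t %.2f'%o['clock'],'j',np.round(o['joint_pos'],2),'w %.4f'%o['grip_width'])
    else: p,a=np.array(start[:3]),start[3]
    rows=[]
    for l in legs:
        x,y,z,ang,g=l[:5]; step=l[5] if len(l)>5 else 60
        if ang is None: ang=a
        n=int(np.ceil(max(np.linalg.norm(np.array([x,y,z])-p)*1e3/step,abs(ang-a)/10.,1)))
        p0,a0=p,a
        for i in range(1,n+1):
            d=p0+(np.array([x,y,z])-p0)*i/n-p; t=a0+(ang-a0)*i/n
            ya=np.radians(a); Y=np.array([np.cos(ya),np.sin(ya),0]); X=np.array([-np.sin(ya),np.cos(ya),0]); Z=np.array([0,0,-1.])
            c=np.round([d@X*100,d@Y*100,d@Z*100],1); r=round(-np.radians(t-a),2)
            rows.append([g,*(c+0.),r]); p=p+(X*c[0]+Y*c[1]+Z*c[2])/100; a-=np.degrees(r)
    while len(rows)%5: rows.append([rows[-1][0],0,0,0,0])
    for i in range(0,len(rows),5): print('['+', '.join('%g'%v for r in rows[i:i+5] for v in r)+']')
    return p,a
E
python3 -c "
from plan import *
plan((.364,.302,.22,133,8.5))"
```

```text
at [0.2042 0.4564 0.2313] ty 65.9 t 1.15 j [1.15 0.24 0.   1.34 0.   1.57] w 0.0854
[8.5, -3, -1.1, 0.2, -0.17, 8.5, -2.7, -1.5, 0.1, -0.16, 8.5, -2.5, -2, 0.2, -0.17, 8.5, -2.1, -2.4, 0.1, -0.17, 8.5, -1.7, -2.7, 0.2, -0.17]
[8.5, -1.2, -3, 0.2, -0.16, 8.5, -0.7, -3, 0.1, -0.17, 8.5, 0, 0, 0, 0, 8.5, 0, 0, 0, 0, 8.5, 0, 0, 0, 0]
```

Request:
carry_out --increments '[8.5,-3,-1.1,0.2,-0.17,8.5,-2.7,-1.5,0.1,-0.16,8.5,-2.5,-2,0.2,-0.17,8.5,-2.1,-2.4,0.1,-0.17,8.5,-1.7,-2.7,0.2,-0.17]'

```text
clock: 1.78
eef_pos: [0.3193, 0.3457, 0.2234]
tool_rot: [-0.211, 0.978, 0.0, 0.0]
ft_force: [0.4, -0.2, -0.5]
grip_width: 0.0849
grasp_force: 0.0
```

Request:
carry_out --increments '[8.5,-1.2,-3,0.2,-0.16,8.5,-0.7,-3,0.1,-0.17,8.5,0,0,0,0,8.5,0,0,0,0,8.5,0,0,0,0]'

```text
clock: 2.4
eef_pos: [0.3635, 0.3032, 0.2203]
tool_rot: [-0.366, 0.931, 0.0, -0.0]
ft_force: [-0.8, -0.2, 0.7]
grip_width: 0.0852
grasp_force: 0.0
```

Run:
```python
from h import *
from plan import *
p,a,o=pose(); print(p,a,o['clock'],o['joint_pos'])
c=look('wrist',['hbar','halfround','hbar_pad'])
print(c['eye'],R.from_quat(c['attitude']).as_matrix().round(2).tolist())
cv2.imwrite('pics/w1.png',c['pixels'])
```

```text
[0.36351434 0.30324295 0.22034603] 132.95501664607045 2.4 [ 6.95100508e-01  1.93314604e-01 -8.42759504e-02  1.29317435e+00
  2.30663059e-04 -5.46059543e-02]
wrist hbar p0.97 px [428 147] sat68 c=(0.2474 0.3344) L=73.6 W=47.9 ang=71.0 z=26.0mm meanoff=-1.41mm n=2769
wrist hbar p0.89 px [325 209] sat16 c=(0.3606 0.3026) L=73.6 W=47.1 ang=42.2 z=26.1mm meanoff=-1.38mm n=2306
wrist hbar p0.77 px [228 263] sat56 c=(0.4744 0.2676) L=74.5 W=48.7 ang=70.6 z=26.2mm meanoff=-1.84mm n=2112
wrist halfround p0.60 px [294 359] sat15 c=(0.5184 0.3980) L=60.6 W=48.3 ang=2.7 z=30.3mm meanoff=-3.97mm n=1662
wrist hbar_pad p0.80 px [ 97 131] sat7 c=(0.4608 0.0831) L=91.9 W=68.3 ang=42.5 z=6.4mm meanoff=-1.64mm n=5482
wrist hbar_pad p0.49 px [  7 379] sat15 c=(0.7852 0.1556) L=26.9 W=21.2 ang=88.4 z=30.8mm meanoff=3.79mm n=283
[0.30253192 0.24727129 0.36308799] [[-0.68, 0.69, 0.24], [0.73, 0.64, 0.22], [0.0, 0.32, -0.95]]
```

View pics/w1.png

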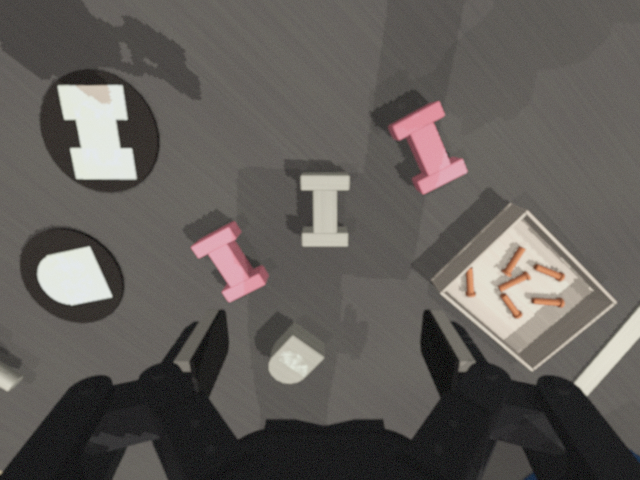

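The wrist view shows the grey H at (325,209) with pink look-alikes on both sides at (430,147) and (230,262). The half-round is at (295,357), round end lower-left. The H pad is at (97,131) and the arch pad at (72,275), with its round end to the left.

```bash
python3 -c "
from plan import *
plan((.361,.3025,.06,132.3,6),(.361,.3025,.006,132.3,6,25))"
```

```text
at [0.3636 0.3031 0.2203] ty 133.0 t 2.60 j [ 0.69  0.19 -0.08  1.29  0.   -0.06] w 0.0849
[6, 0.1, 0, 5.3, 0, 6, 0.1, 0.1, 5.4, 0.01, 6, 0, 0, 5.3, 0, 6, 0, 0, 1.8, 0, 6, 0, 0, 1.8, 0]
[6, 0, 0, 1.8, 0, 6, 0, 0, 0, 0, 6, 0, 0, 0, 0, 6, 0, 0, 0, 0, 6, 0, 0, 0, 0]
```

Request:
carry_out --increments '[6,0.1,0,5.3,0,6,0.1,0.1,5.4,0.01,6,0,0,5.3,0,6,0,0,1.8,0,6,0,0,1.8,0]'

```text
clock: 3.22
eef_pos: [0.3613, 0.302, 0.0231]
tool_rot: [-0.361, 0.932, -0.0, -0.001]
ft_force: [0.3, -1.0, -0.4]
grip_width: 0.06
grasp_force: 0.0
```

Request:
carry_out --increments '[6,0,0,1.8,0,6,0,0,0,0,6,0,0,0,0,1,0,0,0,0,1,0,0,0,0]'

```text
clock: 3.85
eef_pos: [0.3623, 0.3024, 0.007]
tool_rot: [-0.361, 0.932, 0.0, 0.001]
ft_force: [0.1, -1.2, 4.0]
grip_width: 0.0244
grasp_force: 2.6
```

Request:
carry_out --increments '[1,0,0,0,0,1,0,0,0,0,1,0,0,0,0,1,0,0,0,0,1,0,0,0,0]'

```text
clock: 4.47
eef_pos: [0.3623, 0.3027, 0.0073]
tool_rot: [-0.361, 0.932, 0.001, 0.001]
ft_force: [-1.3, 0.0, 6.1]
grip_width: 0.0225
grasp_force: 60.4
```

Run:
```python
from h import *
from plan import *
c=look('wrist',['hbar'])
cv2.imwrite('pics/w2.png',c['pixels'])
x,y=.462,.0833
p,a,o=pose(); print(o['grasp_force'],o['ft_force'])
plan((p[0],p[1],.10,a,1),(x,y,.10,132.2,1),(x,y,.03,132.2,1))
```

```text
wrist hbar p0.76 px [584 168] sat75 c=(0.2475 0.3347) L=75.2 W=49.0 ang=70.7 z=26.0mm meanoff=-6.89mm n=17769
wrist hbar p0.69 px [ 85 396] sat59 c=(0.4660 0.2454) L=49.8 W=28.3 ang=-19.0 z=26.0mm meanoff=-2.63mm n=4088
wrist hbar p0.63 px [324 311] sat16 c=(0.3613 0.3025) L=75.4 W=48.1 ang=42.2 z=26.2mm meanoff=-9.01mm n=11126
60.39935052394867 [-1.3777715  -0.34807868  6.61763195]
at [0.3623 0.3027 0.0073] ty 132.4 t 4.58 j [ 0.7   0.41 -0.41  0.75  0.   -0.04] w 0.0226
[1, 0, 0, -4.6, -0, 1, 0, 0, -4.7, -0, 1, 1.5, -4.6, 0, 0, 1, 1.5, -4.6, 0, 0, 1, 1.4, -4.6, 0, 0]
[1, 1.5, -4.5, 0, 0, 1, 1.5, -4.6, 0, 0, 1, 0, 0, 3.5, 0, 1, 0, 0, 3.5, 0, 1, 0, 0, 0, 0]
```

View pics/w2.png

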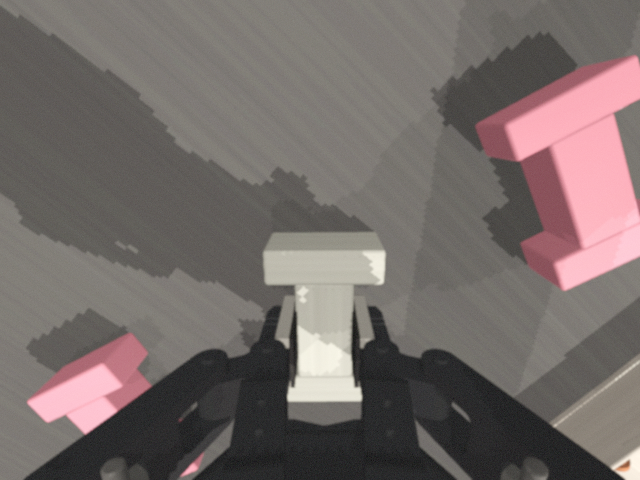

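The grey H bar is gripped across the web, spanning (325,255) to (325,390) in the view.

Request:
carry_out --increments '[1,0,0,-4.6,0,1,0,0,-4.7,0,1,1.5,-4.6,0,0,1,1.5,-4.6,0,0,1,1.4,-4.6,0,0]'

```text
clock: 5.2
eef_pos: [0.4216, 0.1686, 0.0984]
tool_rot: [-0.362, 0.932, -0.0, -0.001]
ft_force: [0.3, -0.0, -5.9]
grip_width: 0.0227
grasp_force: 61.1
```

Request:
carry_out --increments '[1,1.5,-4.5,0,0,1,1.5,-4.6,0,0,1,0,0,3.5,0,1,0,0,3.5,0,1,0,0,0,0]'

```text
clock: 5.82
eef_pos: [0.4571, 0.0818, 0.0261]
tool_rot: [-0.361, 0.933, 0.001, -0.005]
ft_force: [-1.3, -0.5, -5.6]
grip_width: 0.0229
grasp_force: 61.1
```

Run:
```python
from h import *
from plan import *
p,a,o=pose(); print(p,a,o['grasp_force'],o['ft_force'],o['grip_width'])
c=look('wrist',['hbar','hbar_pad'])
cv2.imwrite('pics/w3.png',c['pixels'])
```

```text
[0.45714599 0.08180072 0.02607769] 132.31431859929765 61.14883303642273 [-1.26074552 -0.45193738 -5.62430026] 0.022873623317682553
wrist hbar p0.70 px [324 311] sat16 c=(0.4560 0.0818) L=75.0 W=48.2 ang=42.7 z=45.0mm meanoff=-8.86mm n=11248
wrist hbar_pad p0.73 px [311 234] sat24 c=(0.4490 0.0731) L=66.6 W=61.2 ang=-46.8 z=6.5mm meanoff=4.61mm n=2944
```

View pics/w3.png

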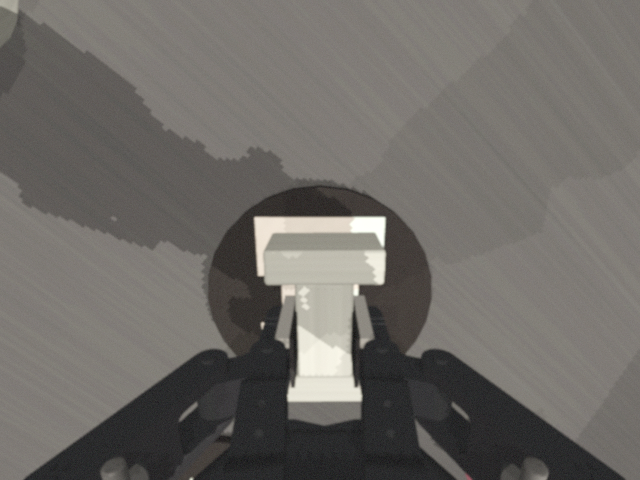

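Run:
```python
from h import *
from plan import *
c=bot.camera('wrist'); W=world(c); im=c['pixels']
p,a,o=pose(); print(p,a)
s=(W[...,2]<.012)&(W[...,2]>0.002)&(im.min(2)>140); s[:210]=0;s[280:]=0;s[:,:240]=0;s[:,400:]=0
P=W[s]; ya=np.radians(a);Y=np.array([np.cos(ya),np.sin(ya)]);X=np.array([-Y[1],Y[0]])
d=(P[:,:2]-p[:2]); u=d@X; v=d@Y
print('tool frame of paint rel TCP mm: x',np.percentile(u,[.5,50,99.5])*1e3,'y',np.percentile(v,[.5,99.5])*1e3,len(P))
for r in (222,230):
  k=np.where(s[r])[0]; print(r,k.min(),k.max(),W[r,k.min()],W[r,k.max()], ((W[r,k.max()]-W[r,k.min()])[:2]))
b=(W[...,2]>.040)&(W[...,2]<.05)&(np.arange(480)[:,None]<300)&(np.arange(480)[:,None]>235)&(np.abs(np.arange(640)-324)<75)
d=W[b][:,:2]-p[:2]; print('bar x',np.percentile(d@X,[.5,99.5])*1e3,'y',np.percentile(d@Y,[.5,99.5])*1e3)
```

```text
[0.46270678 0.08333272 0.03056349] 132.3781405779636
tool frame of paint rel TCP mm: x [21.64550915 38.31710917 44.64886779] y [-31.03932115  33.49510635] 3178
222 261 388 [0.45526295 0.03470905 0.00656562] [0.41213742 0.08198808 0.00666288] [-0.04312553  0.04727904]
230 261 388 [0.45874065 0.03738998 0.00598588] [0.41511976 0.08518515 0.00613577] [-0.0436209   0.04779518]
bar x [17.40100765 38.79696047] y [-22.53705259  24.36083141]
```

Request:
carry_out --increments '[1,-0.1,0,0.8,0,1,0,0,0.6,0,1,0,0,0.2,0,1,0,0,0.1,0,1,0,0,0,0]'

```text
clock: 6.65
eef_pos: [0.4618, 0.0836, 0.0133]
tool_rot: [-0.361, 0.932, 0.0, -0.0]
ft_force: [-3.5, -0.2, 4.6]
grip_width: 0.0223
grasp_force: 62.7
```

Request:
carry_out --increments '[1,0,0,0,0,1,0,0,0,0,5,0,0,0,0,5,0,0,0,0,5,0,0,0,0]'

```text
clock: 7.28
eef_pos: [0.4628, 0.0837, 0.0125]
tool_rot: [-0.361, 0.932, -0.0, 0.001]
ft_force: [0.4, 0.1, -0.2]
grip_width: 0.0502
grasp_force: 0.0
```

Run:
```python
from plan import *
p,a,o=pose()
plan((p[0],p[1],.16,a,7),(.49,.36,.20,92,8.5))
```

```text
at [0.4628 0.0837 0.0125] ty 132.4 t 7.28 j [ 0.18  0.4  -0.4   0.76 -0.   -0.56] w 0.0502
[7, 0, 0, -4.9, -0, 7, 0, 0, -4.9, -0, 7, 0, 0, -4.9, -0, 8.5, -4.1, 3.7, -0.8, 0.14, 8.5, -3.6, 4.3, -0.8, 0.14]
[8.5, -2.9, 4.7, -0.8, 0.14, 8.5, -2.3, 5.1, -0.8, 0.14, 8.5, -1.5, 5.3, -0.8, 0.14, 8.5, 0, 0, 0, 0, 8.5, 0, 0, 0, 0]
```

Request:
carry_out --increments '[5,0,0,-4.9,0,7,0,0,-4.9,0,7,0,0,-4.9,0,8.5,-4.1,3.7,-0.8,0.14,8.5,-3.6,4.3,-0.8,0.14]'

```text
clock: 7.9
eef_pos: [0.4742, 0.1952, 0.1768]
tool_rot: [-0.224, 0.975, 0.0, 0.002]
ft_force: [0.0, -0.3, -0.6]
grip_width: 0.0852
grasp_force: 0.0
```

Request:
carry_out --increments '[8.5,-2.9,4.7,-0.8,0.14,8.5,-2.3,5.1,-0.8,0.14,8.5,-1.5,5.3,-0.8,0.14,8.5,0,0,0,0,8.5,0,0,0,0]'

```text
clock: 8.52
eef_pos: [0.489, 0.3595, 0.1986]
tool_rot: [-0.02, 1.0, -0.001, -0.001]
ft_force: [-0.1, -1.3, 0.8]
grip_width: 0.0848
grasp_force: 0.0
```

Run:
```python
from h import *
from plan import *
p,a,o=pose(); print(p,a,o['joint_pos'].round(2))
c=look('wrist',['halfround','halfround_pad'])
for n in('halfround_nose','halfround'):
    for r in bot.place_of(c,n): print(n,r['p'],R.from_quat(c['attitude']).apply(r['xyz'])+c['eye'])
cv2.imwrite('pics/w4.png',c['pixels'])
```

```text
[0.48900086 0.35945069 0.1986053 ] 92.31569417591626 [ 0.63  0.47  0.25  1.35 -0.    0.59]
wrist halfround p0.85 px [362 248] sat16 c=(0.5193 0.3983) L=61.9 W=47.4 ang=3.2 z=30.2mm meanoff=-3.85mm n=2658
wrist halfround_pad p0.97 px [130 319] sat6 c=(0.6232 0.1430) L=83.1 W=67.0 ang=-34.9 z=6.3mm meanoff=-4.19mm n=3296
halfround_nose 0.64 [ 5.51847396e-01  3.98748296e-01 -5.16242175e-04]
halfround_nose 0.34 [0.46014592 0.08384263 0.00461039]
halfround 0.91 [0.52248241 0.40158029 0.00163727]
```

View pics/w4.png

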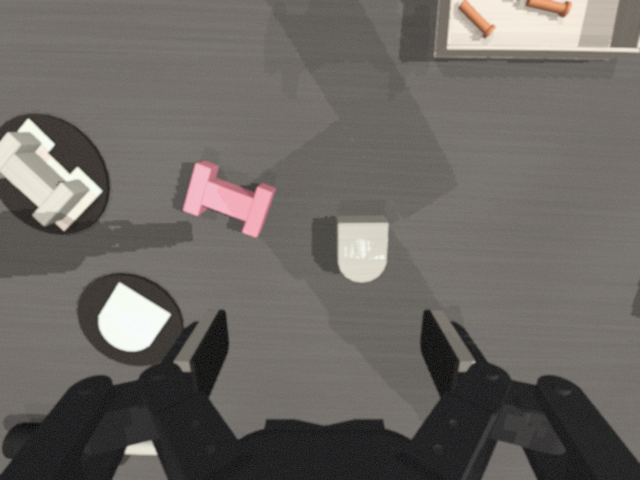

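The half-round is at (362,248) with its round end down (+x). Its pad is at (130,319), round end lower-left. The H bar lies within its outline at (50,175).

```bash
python3 -c "
from plan import *
plan((.515,.398,.06,93,8),(.515,.398,.004,93,8,28))"
```

```text
at [0.4896 0.3585 0.1995] ty 92.2 t 8.78 j [ 0.63  0.47  0.25  1.35 -0.    0.59] w 0.0849
[8, -0.9, 1.3, 4.7, -0, 8, -0.9, 1.3, 4.6, -0.01, 8, -0.9, 1.2, 4.7, -0, 8, 0, 0, 2.8, -0, 8, 0, 0, 2.8, -0]
```

Request:
carry_out --increments '[8,-0.9,1.3,4.7,0,8,-0.9,1.3,4.6,-0.01,8,-0.9,1.2,4.7,0,8,0,0,2.8,0,8,0,0,2.8,0]'

```text
clock: 9.4
eef_pos: [0.5149, 0.398, 0.0021]
tool_rot: [-0.024, 1.0, -0.0, -0.0]
ft_force: [-0.6, -0.2, -1.0]
grip_width: 0.0801
grasp_force: 0.0
```

Request:
carry_out --increments '[8,0,0,0,0,8,0,0,0,0,2,0,0,0,0,2,0,0,0,0,2,0,0,0,0]'

```text
clock: 10.02
eef_pos: [0.516, 0.3986, 0.0054]
tool_rot: [-0.024, 1.0, -0.0, 0.001]
ft_force: [0.2, -3.9, 6.5]
grip_width: 0.0469
grasp_force: 66.7
```

Request:
carry_out --increments '[2,0,0,0,0,2,0,0,0,0,2,0,0,0,0,2,0,0,0,0,2,0,0,0,0]'

```text
clock: 10.65
eef_pos: [0.516, 0.3986, 0.0054]
tool_rot: [-0.024, 1.0, -0.0, 0.001]
ft_force: [-0.0, -3.5, 6.2]
grip_width: 0.047
grasp_force: 66.7
```

Run:
```python
from h import *
from plan import *
p,a,o=pose(); print(p,a,o['ft_force'],o['grasp_force'])
c=look('wrist',['halfround'])
plan((p[0],p[1],.10,a,2),(p[0]-.08,p[1]-.06,.13,a,2),start=(*p,a))
d=np.radians(-35); t=np.array([.6232,.143])-.005*np.array([np.cos(d),np.sin(d)])
plan((p[0],p[1],.12,a,2),(*t,.12,a-38,2),(*t,.04,a-38,2))
```

```text
[0.51597845 0.39864729 0.00539183] 92.78760238948897 [-0.01858711 -3.5000087   6.16516297] 66.65868602693081
wrist halfround p0.71 px [324 337] sat16 c=(0.5194 0.3992) L=62.3 W=47.9 ang=2.7 z=30.1mm meanoff=-5.74mm n=13939
[2, 0, 0, -4.7, -0, 2, 0, 0, -4.8, -0, 2, 4.1, -2.8, -1.5, -0, 2, 4.2, -2.8, -1.5, -0, 2, 0, 0, 0, 0]
at [0.516  0.3986 0.0054] ty 92.8 t 10.75 j [ 0.66  0.7   0.13  0.99 -0.    0.61] w 0.0472
[2, 0, 0, -5.7, -0, 2, 0, 0, -5.8, -0, 2, -1.8, -5.1, 0, 0.13, 2, -2.5, -4.9, 0, 0.14, 2, -3.1, -4.5, 0, 0.13]
[2, -3.7, -4, 0, 0.13, 2, -4.2, -3.6, 0, 0.13, 2, 0, 0, 4, 0, 2, 0, 0, 4, 0, 2, 0, 0, 0, 0]
```

Request:
carry_out --increments '[2,0,0,-5.7,0,2,0,0,-5.8,0,2,-1.8,-5.1,0,0.13,2,-2.5,-4.9,0,0.14,2,-3.1,-4.5,0,0.13]'

```text
clock: 11.38
eef_pos: [0.5758, 0.2458, 0.117]
tool_rot: [0.176, 0.984, -0.001, -0.001]
ft_force: [0.9, -0.5, -6.1]
grip_width: 0.0466
grasp_force: 66.0
```

Request:
carry_out --increments '[2,-3.7,-4,0,0.13,2,-4.2,-3.6,0,0.13,2,0,0,4,0,2,0,0,4,0,2,0,0,0,0]'

```text
clock: 12.0
eef_pos: [0.6128, 0.1443, 0.0327]
tool_rot: [0.301, 0.954, -0.003, -0.006]
ft_force: [-0.7, -0.2, -6.3]
grip_width: 0.047
grasp_force: 65.7
```

Request:
carry_out --increments '[2,0,0,0,0,2,0,0,0,0,2,0,0,0,0,2,0,0,0,0,2,0,0,0,0]'

```text
clock: 12.62
eef_pos: [0.6183, 0.1458, 0.0387]
tool_rot: [0.301, 0.954, 0.0, 0.0]
ft_force: [0.1, -0.6, -6.7]
grip_width: 0.0468
grasp_force: 65.8
```

```bash
cat > fit.py <<'E'
from h import *
from plan import *
# paint and bar seen by the wrist camera, in tool coordinates relative to the TCP (mm)
def fit(top):
    c=bot.camera('wrist'); W=world(c); im=c['pixels'].astype(int); p,a,o=pose()
    ya=np.radians(a);Y=np.array([np.cos(ya),np.sin(ya)]);X=np.array([-Y[1],Y[0]])
    d=W[...,:2]-p[:2]; near=(np.linalg.norm(d,axis=2)<.065)&(c['range_z']>0)
    z=W[...,2]; out={}
    for n,s in dict(paint=near&(z>.002)&(z<.011)&(im.min(2)>135),bar=near&(abs(z-top)<.004)&(im.min(2)>85)).items():
        k,lab,st,_=cv2.connectedComponentsWithStats(s.astype(np.uint8))
        s=np.isin(lab,[i for i in range(1,k) if st[i,4]>60])
        u=d[s]@X*1e3; v=d[s]@Y*1e3
        print(n,'x',np.percentile(u,[.3,99.7]).round(1),'y',np.percentile(v,[.3,99.7]).round(1),s.sum())
        out[n]=np.c_[u,v]
    print('tcp',p.round(4),'ty %.1f'%a,'F',np.round(o['ft_force'],1),'w %.4f'%o['grip_width'],'g %.0f'%o['grasp_force'])
    return c,out
E
python3 - <<'E'
from fit import *
p,a,o=pose(); c,o=fit(p[2]-.0054+.030); cv2.imwrite('pics/w5.png',c['pixels']); np.savez('f.npz',**o)
E
```

```text
paint x [ 9.6 33.8] y [-31.5  32.9] 3797
bar x [-32.9  27.5] y [-28.3  28.8] 14256
tcp [0.6182 0.1457 0.0385] ty 55.0 F [ 0.1 -1.4 -6.4] w 0.0468 g 66
```

View pics/w5.png

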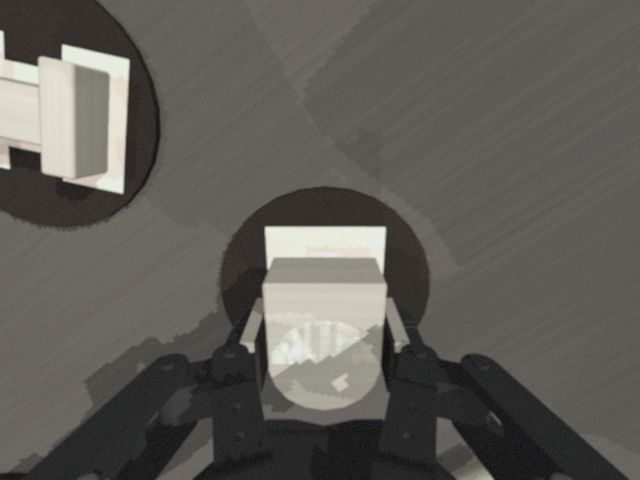

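Request:
carry_out --increments '[2,-0.2,0,1.2,0,2,0,0,0.8,0,2,0,0,0.4,0,2,0,0,0.2,0,2,0,0,0.1,0]'

```text
clock: 13.3
eef_pos: [0.6197, 0.1445, 0.0114]
tool_rot: [0.301, 0.954, -0.0, -0.0]
ft_force: [-2.7, -0.6, -2.3]
grip_width: 0.0466
grasp_force: 66.3
```

Request:
carry_out --increments '[2,0,0,0,0,2,0,0,0,0,6.5,0,0,0,0,6.5,0,0,0,0,6.5,0,0,0,0]'

```text
clock: 13.92
eef_pos: [0.6207, 0.1448, 0.0124]
tool_rot: [0.301, 0.954, 0.001, 0.001]
ft_force: [-0.3, 1.2, 0.2]
grip_width: 0.0651
grasp_force: 0.0
```

Run:
```python
from plan import *
p,a,o=pose()
plan((p[0],p[1],.15,a,6.5),(.43,-.17,.21,53,8.5))
```

```text
at [0.6207 0.1448 0.0124] ty 55.0 t 13.93 j [0.23 0.67 0.08 0.98 0.   0.84] w 0.0651
[6.5, 0, 0, -4.6, -0, 6.5, 0, 0, -4.6, -0, 6.5, 0, 0, -4.6, -0, 8.5, -0.3, -5.2, -0.9, 0.01, 8.5, -0.4, -5.3, -0.8, 0]
[8.5, -0.4, -5.2, -0.9, 0.01, 8.5, -0.5, -5.3, -0.8, 0, 8.5, -0.4, -5.2, -0.9, 0.01, 8.5, -0.6, -5.2, -0.8, 0, 8.5, -0.5, -5.3, -0.9, 0.01]
```

Request:
carry_out --increments '[6.5,0,0,-4.6,0,6.5,0,0,-4.6,0,6.5,0,0,-4.6,0,8.5,-0.3,-5.2,-0.9,0.01,8.5,-0.4,-5.3,-0.8,0]'

```text
clock: 14.55
eef_pos: [0.5652, 0.0544, 0.1679]
tool_rot: [0.305, 0.952, 0.001, 0.002]
ft_force: [-0.5, -0.2, -0.3]
grip_width: 0.0852
grasp_force: 0.0
```

Request:
carry_out --increments '[8.5,-0.4,-5.2,-0.9,0.01,8.5,-0.5,-5.3,-0.8,0,8.5,-0.4,-5.2,-0.9,0.01,8.5,-0.6,-5.2,-0.8,0,8.5,-0.5,-5.3,-0.9,0.01]'

```text
clock: 15.18
eef_pos: [0.4286, -0.172, 0.2102]
tool_rot: [0.32, 0.948, -0.0, 0.001]
ft_force: [-0.1, -0.5, -0.2]
grip_width: 0.0849
grasp_force: 0.0
```

Request:
carry_out --increments '[8.5,0,0,0,0,8.5,0,0,0,0,8.5,0,0,0,0,8.5,0,0,0,0,8.5,0,0,0,0]'

```text
clock: 15.8
eef_pos: [0.4296, -0.1699, 0.209]
tool_rot: [0.319, 0.948, 0.0, -0.0]
ft_force: [-0.4, 0.3, -0.4]
grip_width: 0.0847
grasp_force: 0.0
```

Run:
```python
from h import *
from plan import *
c=look('wrist',['puck','puck_pad','flatbar','flatbar_pad'])
cv2.imwrite('pics/w6.png',c['pixels'])
p,a,o=pose();print(p,a)
plan((.4605,-.128,.07,53,7.5),(.4605,-.128,.004,53,7.5,33))
```

```text
wrist puck p0.83 px [376 216] sat16 c=(0.4579 -0.1283) L=49.0 W=48.9 ang=81.8 z=34.1mm meanoff=0.34mm n=2046
wrist puck p0.71 px [318 290] sat135 c=(0.4869 -0.2206) L=48.3 W=48.0 ang=5.5 z=34.1mm meanoff=-0.43mm n=1633
wrist puck p0.69 px [319 126] sat88 c=(0.3599 -0.1225) L=49.0 W=48.0 ang=27.0 z=34.0mm meanoff=0.19mm n=2535
wrist puck_pad p0.71 px [171 220] sat8 c=(0.3402 -0.3029) L=68.7 W=67.5 ang=-84.6 z=6.2mm meanoff=-0.71mm n=3181
wrist puck_pad p0.66 px [375 213] sat16 c=(0.4589 -0.1266) L=52.6 W=49.2 ang=66.0 z=34.0mm meanoff=-2.29mm n=2263
wrist flatbar p0.70 px [241 377] sat16 c=(0.5247 -0.3640) L=53.2 W=34.0 ang=25.8 z=27.8mm meanoff=0.09mm n=1124
wrist flatbar_pad p0.68 px [424 376] sat7 c=(0.6630 -0.1911) L=90.6 W=24.4 ang=-25.1 z=6.5mm meanoff=12.31mm n=606
[ 0.42936972 -0.17053653  0.20925649] 52.72910070849198
at [ 0.4294 -0.1705  0.2093] ty 52.7 t 16.05 j [-0.38  0.18 -0.13  1.26 -0.    0.27] w 0.0849
[7.5, 0, 1.8, 4.6, -0, 7.5, 0.1, 1.7, 4.7, -0, 7.5, 0, 1.8, 4.6, -0, 7.5, 0, 0, 2.2, -0, 7.5, 0, 0, 2.2, -0]
[7.5, 0, 0, 2.2, -0, 7.5, 0, 0, 0, 0, 7.5, 0, 0, 0, 0, 7.5, 0, 0, 0, 0, 7.5, 0, 0, 0, 0]
```

View pics/w6.png

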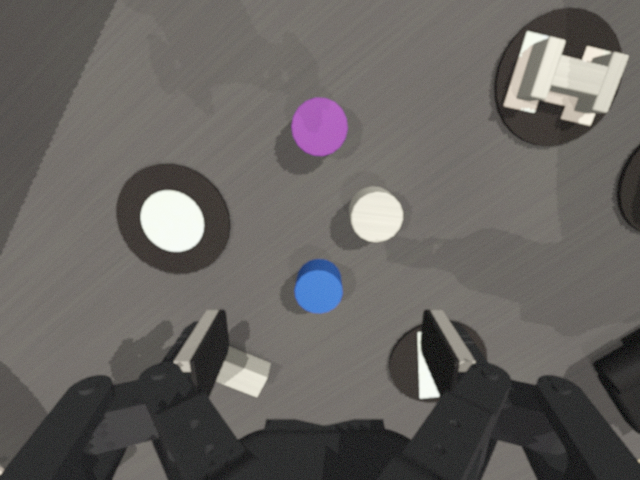

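The white puck is at (377,217), between the purple (320,127) and blue (318,287) discs. The closing line runs between them. The puck pad is at (172,220).

Request:
carry_out --increments '[7.5,0,1.8,4.6,0,7.5,0.1,1.7,4.7,0,7.5,0,1.7,4.6,0,7.5,0.1,0,2.2,0,7.5,0,0,2.2,0]'

```text
clock: 16.68
eef_pos: [0.459, -0.1277, 0.0251]
tool_rot: [0.319, 0.948, -0.0, -0.0]
ft_force: [0.7, -0.2, 0.1]
grip_width: 0.0752
grasp_force: 0.0
```

Request:
carry_out --increments '[7.5,0,0,2.2,0,7.5,0,0,0,0,7.5,0,0,0,0,2,0,0,0,0,2,0,0,0,0]'

```text
clock: 17.3
eef_pos: [0.4598, -0.129, 0.0057]
tool_rot: [0.32, 0.947, -0.001, 0.001]
ft_force: [-1.8, -1.9, 6.4]
grip_width: 0.0483
grasp_force: 61.4
```

Request:
carry_out --increments '[2,0,0,0,0,2,0,0,0,0,2,0,0,0,0,2,0,0,0,0,2,0,0,0,0]'

```text
clock: 17.92
eef_pos: [0.4599, -0.129, 0.0057]
tool_rot: [0.32, 0.947, -0.001, 0.001]
ft_force: [-1.7, -1.3, 4.9]
grip_width: 0.0486
grasp_force: 61.4
```

Run:
```python
from h import *
from plan import *
p,a,o=pose(); print(p,a,o['ft_force'],o['grasp_force'])
c=look('wrist',['puck'])
plan((p[0],p[1],.14,a,2),(.341,-.3025,.14,a,2),(.341,-.3025,.04,a,2))
```

```text
[ 0.45986426 -0.12897732  0.00573676] 52.68877108676911 [-1.69460661 -1.32322333  4.90141978] 61.44463777542114
wrist puck p0.91 px [324 339] sat16 c=(0.4583 -0.1278) L=49.8 W=48.4 ang=-52.0 z=34.1mm meanoff=-2.29mm n=10615
wrist puck p0.76 px [153 123] sat84 c=(0.3598 -0.1225) L=50.1 W=49.0 ang=68.0 z=34.0mm meanoff=1.35mm n=19350
wrist puck p0.56 px [187 460] sat112 c=(0.4641 -0.2014) L=71.3 W=18.4 ang=-66.9 z=33.9mm meanoff=16.48mm n=1539
at [ 0.4599 -0.1289  0.0057] ty 52.7 t 18.02 j [-0.27  0.42 -0.39  0.75 -0.    0.38] w 0.0482
[2, 0, 0, -4.5, 0, 2, 0, 0, -4.5, 0, 2, 0, 0, -4.4, 0, 2, -0.3, -5.3, 0, 0, 2, -0.2, -5.2, 0, 0]
[2, -0.3, -5.3, 0, 0, 2, -0.3, -5.2, 0, 0, 2, 0, 0, 5, 0, 2, 0, 0, 5, 0, 2, 0, 0, 0, 0]
```

Request:
carry_out --increments '[2,0,0,-4.5,0,2,0,0,-4.5,0,2,0,0,-4.4,0,2,-0.3,-5.3,0,0,2,-0.2,-5.2,0,0]'

```text
clock: 18.65
eef_pos: [0.3988, -0.215, 0.1386]
tool_rot: [0.319, 0.948, -0.0, 0.0]
ft_force: [0.8, -0.1, -5.8]
grip_width: 0.0487
grasp_force: 65.6
```

Request:
carry_out --increments '[2,-0.3,-5.3,0,0,2,-0.3,-5.2,0,0,2,0,0,5,0,2,0,0,5,0,2,0,0,0,0]'

```text
clock: 19.27
eef_pos: [0.3364, -0.2983, 0.0346]
tool_rot: [0.32, 0.947, 0.002, -0.006]
ft_force: [0.2, 0.4, -5.7]
grip_width: 0.0485
grasp_force: 65.3
```

Request:
carry_out --increments '[2,0,0,0,0,2,0,0,0,0,2,0,0,0,0,2,0,0,0,0,2,0,0,0,0]'

```text
clock: 19.9
eef_pos: [0.3409, -0.3019, 0.0387]
tool_rot: [0.32, 0.948, -0.0, 0.0]
ft_force: [-0.4, 0.8, -5.3]
grip_width: 0.0484
grasp_force: 65.5
```

Run:
```python
from fit import *
p,a,o=pose(); c,o=fit(p[2]-.0057+.034); cv2.imwrite('pics/w7.png',c['pixels'])
# circle fit of paint: far edge points, radius 33
from scipy.optimize import least_squares
q=o['paint']; b=np.round(q[:,1]/2); e=np.array([q[b==k][q[b==k][:,0].argmax()] for k in np.unique(b)])
print(least_squares(lambda c:np.hypot(*(e-c).T)-33,[0,0],loss='soft_l1').x,e.round(0).tolist())
```

```text
paint x [-8.9 32.8] y [-34.   31.8] 3968
bar x [-22.3  26. ] y [-29.7  30. ] 10969
tcp [ 0.3408 -0.3019  0.0385] ty 52.7 F [ 0.3 -0.4 -6.5] w 0.0481 g 65
[ 0.10665384 -1.15682189] [[9.0, -33.0], [14.0, -31.0], [17.0, -29.0], [21.0, -27.0], [22.0, -26.0], [24.0, -23.0], [26.0, -21.0], [27.0, -20.0], [29.0, -17.0], [30.0, -15.0], [30.0, -14.0], [31.0, -11.0], [32.0, -10.0], [33.0, -7.0], [33.0, -7.0], [33.0, -4.0], [33.0, -2.0], [33.0, 1.0], [33.0, 1.0], [33.0, 5.0], [32.0, 5.0], [32.0, 7.0], [32.0, 10.0], [30.0, 12.0], [30.0, 13.0], [29.0, 15.0], [27.0, 17.0], [26.0, 19.0], [24.0, 21.0], [22.0, 23.0], [20.0, 25.0], [16.0, 27.0], [13.0, 29.0], [8.0, 31.0]]
```

View pics/w7.png

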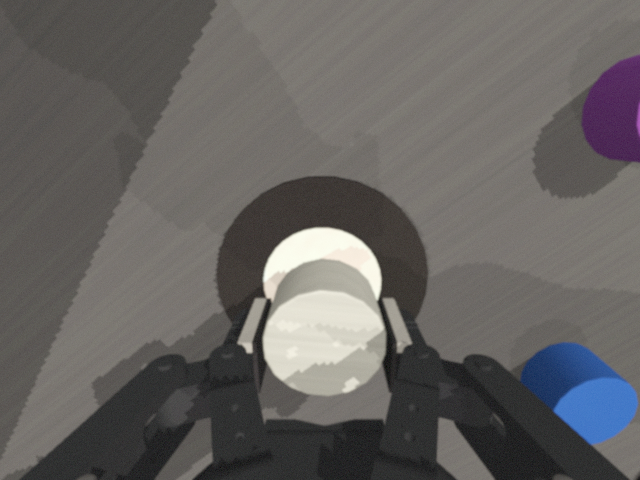

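Request:
carry_out --increments '[2,-0.2,-0.1,1.2,0,2,0,0,0.8,0,2,0,0,0.4,0,2,0,0,0.2,0,2,0,0,0.1,0]'

```text
clock: 20.58
eef_pos: [0.3413, -0.3035, 0.0118]
tool_rot: [0.32, 0.948, 0.0, -0.0]
ft_force: [-3.9, 4.3, 8.8]
grip_width: 0.0485
grasp_force: 66.8
```

Request:
carry_out --increments '[2,0,0,0,0,2,0,0,0,0,6.5,0,0,0,0,6.5,0,0,0,0,6.5,0,0,0,0]'

```text
clock: 21.2
eef_pos: [0.3424, -0.3045, 0.0116]
tool_rot: [0.32, 0.948, -0.0, 0.001]
ft_force: [0.6, 0.1, 0.2]
grip_width: 0.0652
grasp_force: 0.0
```

Run:
```python
from plan import *
p,a,o=pose()
plan((p[0],p[1],.15,a,6.5),(.47,-.35,.19,117,8.5))
```

```text
at [ 0.3424 -0.3045  0.0116] ty 52.7 t 21.20 j [-0.73  0.39 -0.44  0.75  0.   -0.08] w 0.0652
[6.5, 0, 0, -4.6, -0, 6.5, 0, 0, -4.6, -0, 6.5, 0, 0, -4.6, -0, 8.5, -1.8, 0.6, -0.6, -0.16, 8.5, -2, 0.3, -0.6, -0.16]
[8.5, -1.9, -0.1, -0.5, -0.16, 8.5, -1.9, -0.3, -0.6, -0.16, 8.5, -1.8, -0.6, -0.6, -0.16, 8.5, -1.7, -0.9, -0.6, -0.16, 8.5, -1.6, -1.2, -0.5, -0.16]
```

Request:
carry_out --increments '[6.5,0,0,-4.6,0,6.5,0,0,-4.6,0,6.5,0,0,-4.6,0,8.5,-1.8,0.6,-0.6,-0.16,8.5,-2,0.3,-0.6,-0.16]'

```text
clock: 21.82
eef_pos: [0.3797, -0.3174, 0.1627]
tool_rot: [0.162, 0.987, -0.001, 0.001]
ft_force: [0.7, 0.6, -0.5]
grip_width: 0.0849
grasp_force: 0.0
```

Request:
carry_out --increments '[8.5,-1.9,-0.1,-0.5,-0.16,8.5,-1.9,-0.3,-0.6,-0.16,8.5,-1.8,-0.6,-0.6,-0.16,8.5,-1.7,-0.9,-0.6,-0.16,8.5,-1.6,-1.2,-0.5,-0.16]'

```text
clock: 22.45
eef_pos: [0.4704, -0.3495, 0.1895]
tool_rot: [-0.235, 0.972, -0.0, 0.0]
ft_force: [0.1, -0.1, -0.1]
grip_width: 0.0849
grasp_force: 0.0
```

Request:
carry_out --increments '[8.5,0,0,0,0,8.5,0,0,0,0,8.5,0,0,0,0,8.5,0,0,0,0,8.5,0,0,0,0]'

```text
clock: 23.08
eef_pos: [0.4693, -0.3491, 0.1894]
tool_rot: [-0.232, 0.973, -0.0, -0.0]
ft_force: [-0.0, -0.4, 0.1]
grip_width: 0.0851
grasp_force: 0.0
```

Run:
```python
from h import *
from plan import *
c=look('wrist',['flatbar','puck','puck_pad'])
cv2.imwrite('pics/w8.png',c['pixels'])
plan((.513,-.3715,.06,117,7),(.513,-.3715,.005,117,7,28))
```

```text
wrist flatbar p0.89 px [283 248] sat16 c=(0.5120 -0.3705) L=82.1 W=32.1 ang=26.4 z=28.2mm meanoff=-2.18mm n=2758
wrist puck p0.94 px [430 293] sat135 c=(0.4860 -0.2234) L=49.9 W=45.5 ang=-53.7 z=34.3mm meanoff=0.33mm n=1696
wrist puck p0.87 px [445 113] sat16 c=(0.3410 -0.3030) L=48.5 W=47.8 ang=-81.6 z=40.1mm meanoff=0.60mm n=3050
wrist puck p0.66 px [592 228] sat83 c=(0.3601 -0.1238) L=49.0 W=47.8 ang=-64.8 z=34.3mm meanoff=1.27mm n=2197
wrist puck_pad p0.65 px [422 114] sat17 c=(0.3404 -0.3003) L=71.8 W=67.7 ang=-88.3 z=6.4mm meanoff=12.26mm n=1469
at [ 0.4695 -0.3492  0.1894] ty 116.9 t 23.27 j [-0.64  0.43  0.16  1.31 -0.   -1.11] w 0.0849
[7, -1, -1.3, 4.3, -0, 7, -0.9, -1.3, 4.3, -0, 7, -1, -1.4, 4.3, -0, 7, 0, 0, 2.8, -0, 7, 0, 0, 2.7, -0]
```

View pics/w8.png

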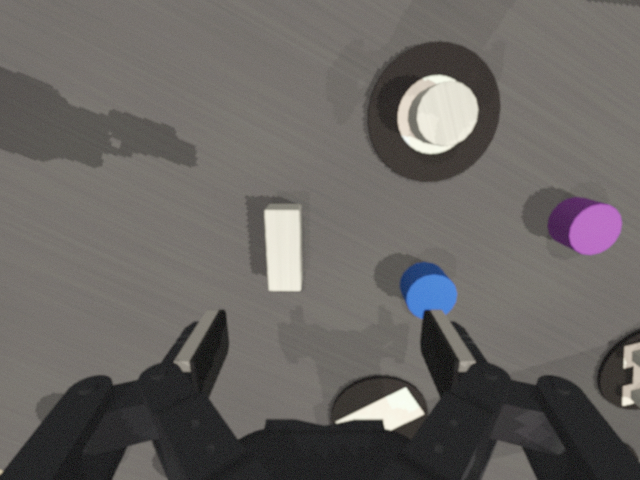

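The puck is on its pad at (440,112). The flatbar is at (283,248), in line with the tool.

Request:
carry_out --increments '[7,-1,-1.3,4.3,0,7,-0.9,-1.3,4.3,0,7,-1,-1.4,4.3,0,7,0,0,2.8,0,7,0,0,2.7,0]'

```text
clock: 23.9
eef_pos: [0.5134, -0.3716, 0.0037]
tool_rot: [-0.232, 0.973, 0.0, -0.0]
ft_force: [0.4, -0.8, -0.3]
grip_width: 0.0702
grasp_force: 0.0
```

Request:
carry_out --increments '[7,0,0,0,0,7,0,0,0,0,1,0,0,0,0,1,0,0,0,0,1,0,0,0,0]'

```text
clock: 24.52
eef_pos: [0.514, -0.3718, 0.0069]
tool_rot: [-0.233, 0.973, -0.0, 0.001]
ft_force: [-0.7, 0.9, 5.6]
grip_width: 0.0305
grasp_force: 63.3
```

Request:
carry_out --increments '[1,0,0,0,0,1,0,0,0,0,1,0,0,0,0,1,0,0,0,0,1,0,0,0,0]'

```text
clock: 25.15
eef_pos: [0.514, -0.3718, 0.0069]
tool_rot: [-0.233, 0.973, -0.0, 0.001]
ft_force: [-1.7, 1.1, 5.3]
grip_width: 0.0305
grasp_force: 63.3
```

Run:
```python
from h import *
from plan import *
p,a,o=pose(); print(p,a,o['ft_force'],o['grasp_force'])
c=look('wrist',['flatbar'])
plan((p[0],p[1],.12,a,1),(.666,-.1738,.12,60,1),(.666,-.1738,.04,60,1))
```

```text
[ 0.51402689 -0.37177069  0.00692808] 116.89303542062248 [-1.73706236  1.06261256  5.29428475] 63.2815682888031
at [ 0.514  -0.3717  0.0069] ty 116.9 t 25.25 j [-0.63  0.67  0.07  0.97  0.   -1.1 ] w 0.0307
[1, 0, 0, -5.7, -0, 1, 0, 0, -5.6, -0, 1, -3.8, 1.8, 0, 0.17, 1, -3.3, 2.4, 0, 0.16, 1, -3, 2.9, 0, 0.17]
[1, -2.4, 3.4, 0, 0.16, 1, -1.9, 3.7, 0, 0.17, 1, -1.2, 4, 0, 0.16, 1, 0, 0, 4, 0, 1, 0, 0, 4, 0]
```

Request:
carry_out --increments '[1,0,0,-5.7,0,1,0,0,-5.6,0,1,-3.8,1.8,0,0.17,1,-3.3,2.4,0,0.16,1,-3,2.9,0,0.17]'

```text
clock: 25.88
eef_pos: [0.5886, -0.2717, 0.1167]
tool_rot: [0.019, 1.0, 0.001, -0.002]
ft_force: [0.6, -0.4, -6.6]
grip_width: 0.0306
grasp_force: 62.4
```

Request:
carry_out --increments '[1,-2.4,3.4,0,0.16,1,-1.9,3.7,0,0.17,1,-1.2,4,0,0.16,1,0,0,4,0,1,0,0,4,0]'

```text
clock: 26.5
eef_pos: [0.665, -0.1725, 0.036]
tool_rot: [0.257, 0.967, -0.0, -0.001]
ft_force: [-0.5, -0.4, -6.8]
grip_width: 0.03
grasp_force: 62.4
```

Request:
carry_out --increments '[1,0,0,0,0,1,0,0,0,0,1,0,0,0,0,1,0,0,0,0,1,0,0,0,0]'

```text
clock: 27.12
eef_pos: [0.666, -0.1741, 0.0395]
tool_rot: [0.258, 0.966, 0.0, 0.001]
ft_force: [-0.2, -0.2, -6.2]
grip_width: 0.0308
grasp_force: 62.4
```

Run:
```python
from fit import *
p,a,o=pose(); c,o=fit(p[2]-.0069+.028); cv2.imwrite('pics/w9.png',c['pixels'])
q=o['paint']; 
for lo in(22,28,34,40):
  k=q[(q[:,0]>lo)&(q[:,0]<lo+4)]; 
  if len(k): print(lo,np.percentile(k[:,1],[1,99]).round(1))
```

```text
paint x [-7.  50.5] y [-24.2  24.7] 3318
bar x [-38.8  42.5] y [-20.4  20.8] 13426
tcp [ 0.6658 -0.174   0.0392] ty 60.1 F [ 0.3  0.1 -6.9] w 0.0309 g 62
22 [-23.8  24.7]
28 [-24.2  24.4]
34 [-23.8  24.2]
40 [-23.5  24.4]
```

View pics/w9.png

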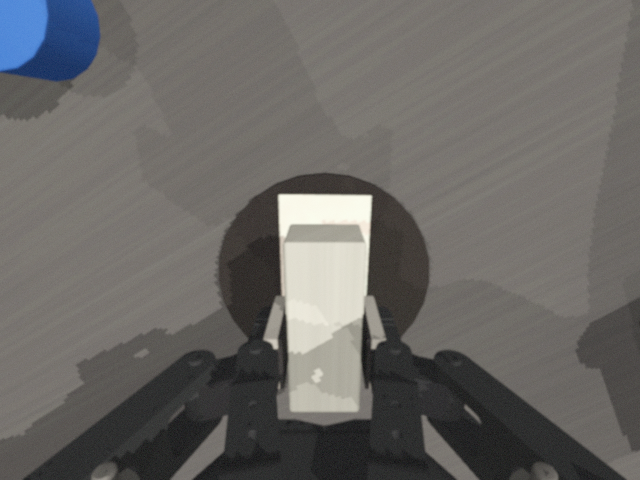

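Request:
carry_out --increments '[1,0,0,1.2,0,1,0,0,0.8,0,1,0,0,0.4,0,1,0,0,0.2,0,1,0,0,0.1,0]'

```text
clock: 27.8
eef_pos: [0.6645, -0.1735, 0.013]
tool_rot: [0.257, 0.966, -0.0, -0.001]
ft_force: [-8.5, 1.5, 7.8]
grip_width: 0.0306
grasp_force: 64.0
```

Request:
carry_out --increments '[1,0,0,0,0,1,0,0,0,0,5.5,0,0,0,0,5.5,0,0,0,0,5.5,0,0,0,0]'

```text
clock: 28.42
eef_pos: [0.6664, -0.174, 0.0121]
tool_rot: [0.257, 0.966, -0.0, 0.001]
ft_force: [0.5, 0.7, -0.4]
grip_width: 0.0548
grasp_force: 0.0
```

Run:
```python
from plan import *
p,a,o=pose()
plan((p[0],p[1],.15,a,5.5),(.48,0,.26,60,8.5))
```

```text
at [ 0.6664 -0.174   0.0121] ty 60.2 t 28.43 j [-0.26  0.76  0.26  1.07 -0.    0.27] w 0.0548
[5.5, 0, 0, -4.6, -0, 5.5, 0, 0, -4.6, -0, 5.5, 0, 0, -4.6, -0, 8.5, 5, 1.2, -2.2, 0, 8.5, 4.9, 1.1, -2.2, 0]
[8.5, 5, 1.2, -2.2, 0, 8.5, 5, 1.2, -2.2, 0, 8.5, 4.9, 1.1, -2.2, 0, 8.5, 0, 0, 0, 0, 8.5, 0, 0, 0, 0]
```

Request:
carry_out --increments '[5.5,0,0,-4.6,0,5.5,0,0,-4.6,0,5.5,0,0,-4.6,0,8.5,5,1.2,-2.2,0,8.5,4.9,1.1,-2.2,0]'

```text
clock: 29.05
eef_pos: [0.591, -0.1042, 0.1944]
tool_rot: [0.258, 0.966, 0.0, 0.001]
ft_force: [0.5, 1.0, -0.0]
grip_width: 0.085
grasp_force: 0.0
```

Request:
carry_out --increments '[8.5,5,1.2,-2.2,0,8.5,5,1.2,-2.2,0,8.5,4.9,1.1,-2.2,0,8.5,0,0,0,0,8.5,0,0,0,0]'

```text
clock: 29.68
eef_pos: [0.4798, -0.0001, 0.2596]
tool_rot: [0.257, 0.966, 0.0, 0.001]
ft_force: [-0.7, -0.8, -0.7]
grip_width: 0.0849
grasp_force: 0.0
```

Request:
carry_out --increments '[8.5,0,0,0,0,8.5,0,0,0,0,8.5,0,0,0,0,8.5,0,0,0,0,8.5,0,0,0,0]'

```text
clock: 30.3
eef_pos: [0.4793, -0.0002, 0.2592]
tool_rot: [0.258, 0.966, -0.0, -0.0]
ft_force: [0.7, -0.1, 0.2]
grip_width: 0.085
grasp_force: 0.0
```

Run:
```python
from h import *
s=[]
c=look('wrist',['halfround','hbar','flatbar','puck','halfround_pad','flatbar_pad']); s.append(c['pixels'])
for n in('scene','side'):
    c=look(n,['halfround','hbar','flatbar','puck']); s.append(c['pixels'])
cv2.imwrite('pics/end.png',cv2.resize(np.hstack([s[0],s[1][150:400].repeat(1,0) if 0 else s[1]]),(800,300)))
cv2.imwrite('pics/wend.png',s[0]);cv2.imwrite('pics/send.png',cv2.resize(s[1][190:350,130:480],None,fx=2.2,fy=2.2))
```

```text
wrist halfround p0.70 px [493 250] sat16 c=(0.6225 0.1423) L=61.9 W=48.5 ang=-35.9 z=36.4mm meanoff=-3.59mm n=1949
wrist hbar p0.97 px [549  73] sat65 c=(0.4746 0.2673) L=76.3 W=48.2 ang=70.5 z=26.2mm meanoff=-1.02mm n=2700
wrist hbar p0.83 px [383 153] sat16 c=(0.4610 0.0835) L=74.1 W=48.4 ang=43.0 z=32.1mm meanoff=-0.47mm n=2287
wrist flatbar p0.63 px [281 384] sat16 c=(0.6619 -0.1710) L=82.0 W=32.1 ang=-29.6 z=33.9mm meanoff=-2.86mm n=1199
wrist puck p0.87 px [170 301] sat138 c=(0.4875 -0.2208) L=48.3 W=48.2 ang=-52.1 z=33.8mm meanoff=-1.58mm n=1167
wrist puck p0.72 px [ 33 234] sat16 c=(0.3399 -0.3017) L=50.2 W=48.7 ang=50.6 z=39.7mm meanoff=1.68mm n=1472
wrist puck p0.70 px [169 168] sat90 c=(0.3601 -0.1216) L=48.4 W=48.0 ang=-58.9 z=33.9mm meanoff=-0.78mm n=1678
wrist halfround_pad p0.97 px [477 234] sat23 c=(0.6266 0.1472) L=81.6 W=76.8 ang=-34.8 z=6.5mm meanoff=-15.33mm n=881
wrist flatbar_pad p0.94 px [286 367] sat16 c=(0.6598 -0.1707) L=91.7 W=51.5 ang=-31.1 z=6.3mm meanoff=-12.45mm n=696
scene halfround p0.69 px [394 243] sat13 c=(0.6268 0.1414) L=66.3 W=48.0 ang=-35.5 z=3
[... 1069 characters left out ...]
8.8 W=47.1 ang=69.4 z=25.6mm meanoff=-2.68mm n=227
side hbar p0.55 px [134 232] sat94 c=(0.2484 0.3315) L=80.4 W=45.4 ang=69.5 z=25.5mm meanoff=-3.80mm n=248
side flatbar p0.65 px [407 254] sat22 c=(0.6633 -0.1763) L=85.6 W=36.3 ang=-27.7 z=33.7mm meanoff=-2.03mm n=366
side puck p0.88 px [343 358] sat22 c=(0.3404 -0.3041) L=49.5 W=49.3 ang=-76.4 z=40.1mm meanoff=0.84mm n=560
side puck p0.86 px [368 299] sat155 c=(0.4875 -0.2228) L=49.7 W=47.1 ang=42.8 z=33.7mm meanoff=-2.57mm n=367
side puck p0.61 px [266 252] sat7 c=(0.4521 0.0683) L=113.6 W=90.6 ang=-40.5 z=5.8mm meanoff=3.61mm n=616
side puck p0.57 px [287 303] sat96 c=(0.3609 -0.1269) L=49.0 W=47.6 ang=-3.2 z=33.7mm meanoff=-0.78mm n=357
```

View pics/wend.png

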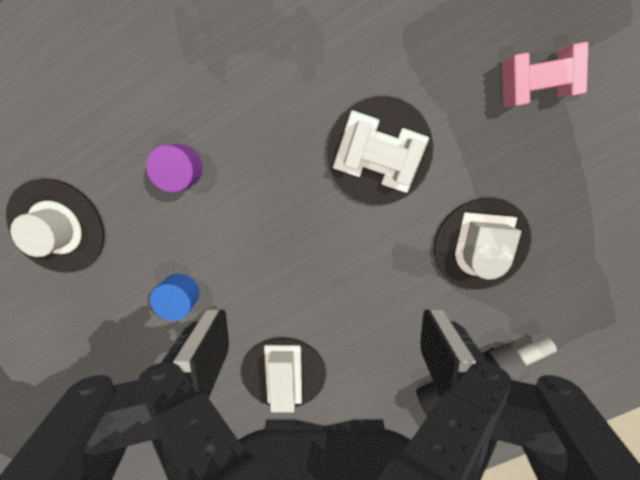

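View pics/send.png

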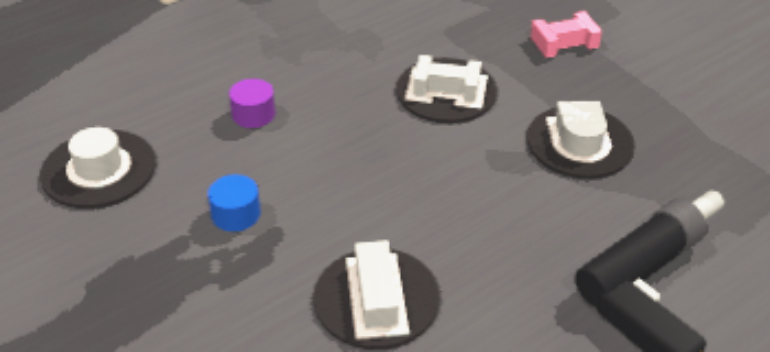

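All four bars sit inside their outlines. The puck is at (33,234), the H at (383,153), the arch at (493,250) with its round end at the rounded end of the outline, and the flatbar at (281,384). Bar tops are about 6 mm higher than they stood on the bench, so each lies flat on its pad. The look-alikes and the rivet gun haven't moved.

```bash
python3 -c "
from workcell import bot
print(bot.job_done())"
```

```text
the job is handed in; nothing more can be done
None
```

All four bucking bars are lying flat on their matching pads, turned to match and inside the outlines, and the job was handed in at about 31 s of the 109 s allowed; the rivet gun and look-alikes were left alone.

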